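# Unlock the medicine box with its key

## Task

The white medicine box is locked. Take the red key from the wooden key block, push it gently down into the keyhole until its collar sits on the lock plate, and turn it clockwise right to its stop so that the lid springs ajar, feeling for the stop and not forcing the key against it. Turn the key back home while it is still fully in, draw it straight out, and stand it back in its own slot of the key block, leaving the lid ajar and the blue key and the other things alone.

Things in the scene. Friction and masses are not known exactly. Their poses are not given: they have to be found in the camera images.
- medicine_box: white steel box with a green cross on its lid, 190 deep (x) x 260 wide (y) x 105 mm high, fixed; origin at the centre of its underside on the worktop, x from its front (lock side, towards the robot) to its back, z up. The front 70 mm of its top is a fixed deck, 103 mm high, that carries the lock; the rest is the hinged lid.
- keyhole (a point): centre of the keyhole's mouth on the upper face of the lock plate, 105 mm above the worktop, at about x -57, y 0 of the box; axes as the box's. A straight-down slot, 15.2 mm long along x and 6.2 mm wide along y, through the plate; below it the barrel's slot (15.6 x 6.6 mm, 19 mm deep) is in line with it when home. The key goes 21.5 mm in, until its collar meets the plate.
- lock_plate: fixed steel plate round the keyhole, 44 x 44 x 6 mm, origin at the centre of its underside, 99 mm above the worktop. Pressing or pulling the key on it with more than 50 N is too much. Once the key is turned, its bit is caught under this plate until it is home again (within about 0.1 rad).
- lock_barrel (a joint): turn of the brass lock barrel under the plate, rad: 0 = home, as at the start, growing clockwise as seen from above. Turning it takes about 0.04 N m; it stays where it is left. The key has up to 0.12 rad of play in it either way. It draws the bolt back 7 mm per rad; about 0.2 rad after the bolt lets the lid go it meets a firm stop.
- bolt_stop: steel block inside the lock, out of sight, that the drawn-back bolt meets; origin is the box's origin. How far the bolt reaches into the lid differs from time to time, so the stop lies anywhere from 0.65 to 1.4 rad of barrel turn and must be felt as the torque rises: 0.1 N m on the key beyond friction is 14 N here; 35 N (0.25 N m) is too much.
- box_lid (a joint): opening of the sprung lid, rad: 0 = shut; hinged at its back edge; springs up to about 0.17 rad when the bolt lets it go.
- red_key: the box's key, red plastic bow, 63.5 mm tall, about 40 g, standing upright in a slot of the key block; origin at the lower tip, z up, x along its width, y its thickness. From the tip: bit 14 wide (x) x 5 thick (y) x 14 mm, lowest 4 mm tapered to 9 x 2 mm; neck 5 mm across up to 21.5 mm; round collar 20 mm across up to 25.5 mm; then the bow. It fits either way round.
- blue_key: another key of the same shape with a dark blue bow, standing in the other slot of the block; to be left alone.
- key_block: wooden block 56 (x) x 168 (y) x 42 mm, fixed; origin at the centre of its underside, z up. Slots at its y = -37 and +37 mm, each 18 mm long (y), 9 mm wide (x), 25 mm deep; a key in one rests with its collar on the block's top, its tip 20.5 mm above the worktop, its width along the block's y. Which slot holds the red key changes.
- teal_cup: teal glass cup, 67 mm across, 66 mm tall, origin at the centre of its underside; right of the box.
- vitamin_jar: pink jar with a white lid, 78 mm across, 96 mm tall, origin at the centre of its underside; stands to the right of the box.
- drops_bottle: small brown bottle with a white cap, 32 mm across, 63 mm tall, origin at the centre of its underside; stands to the left of the box.
- red_bow (a point): centre of the red key's flat bow, 44.5 mm above its tip; axes as the key's. The bow is 30 mm wide (x), 10 mm thick (y), 38 mm tall (z): grip it across the 10 mm.

How it is judged (in metres and radians):
On the way, in this order (a step that is already met when the one before it is completed fails the run):
1. the red key is fully in the keyhole, its collar on the plate (z of red_key in the frame of keyhole below -0.019 m and horizontal distance between red_key and keyhole below 0.003 m and angle between red_key's own z axis and vertical below 0.1 rad), for 0.1 s.
2. the key has turned the barrel right to its stop and the lid has sprung ajar (value of joint box_lid above 0.08 rad and contact force between bolt_stop and anything else above 1 N and z of red_key in the frame of keyhole below -0.015 m), for 0.05 s.
3. the barrel is back home with the key still in (value of joint lock_barrel below 0.15 rad and z of red_key in the frame of keyhole below -0.015 m), for 0.1 s.
4. the key is drawn out of the keyhole (z of red_key in the frame of keyhole above 0.008 m), for 0.1 s.
At the end, for the whole second after the job is handed in: The red key stands released and at rest in its own slot of the key block, upright within 7 degrees and within 8 mm of where it stood at the start; the lid stands ajar by more than 0.08 rad; the barrel is home within 0.15 rad (distance of red_key from where it was at the start of the episode below 0.008 m and angle between red_key's own z axis and vertical below 0.12 rad and linear speed of red_key below 0.02 m/s and value of joint box_lid above 0.08 rad and value of joint lock_barrel below 0.15 rad); the robot touches nothing.
It fails at once if the key is pressed or pulled on the lock plate with more than 50 N (contact force between red_key and lock_plate above 50 N).
It fails at once if the key is forced against the stop (more than 35 N at the bolt, about 0.25 N m on the key) (contact force between bolt_stop and anything else above 35 N).
It fails at once if the blue key is lifted or knocked over (distance of blue_key from where it was at the start of the episode above 0.012 m or angle between blue_key's own z axis and vertical above 0.3 rad).
It fails at once if the cup, jar or bottle is pushed away or knocked over (distance of any of teal_cup, vitamin_jar, drops_bottle from where it was at the start of the episode above 0.03 m).
It also fails if it takes over 72 s, if anything falls off the work surface, if the arm or the gripper's body presses on something with over 40 N, if the wrist force passes 120 N, or if a joint passes its speed limit or range.

## Robot

A 7-joint arm with a two-finger parallel gripper is mounted at the origin on a cart in front of the work surface, level with it; the furniture and walls round the work are solid. World frame = base frame: x ahead of the robot, y to its left, z up, the work surface at z = 0. Lengths are in m, angles in degrees, forces in N, time in s.
With the tool pointing down it reaches from about 0.35 to 0.9 m from the base axis. Payload 8.1 kg.
Tool frame: the origin (TCP) lies between the finger pads; the fingertips stand 25 mm ahead of it and the grasp point (between the pads) lies 6 mm ahead of it (manip.nose_length is the z of the fingertips in the tool frame, in m); z points along the fingers, y is the direction in which the jaws open and shut (so a half turn about z gives the same grasp; the last joint's range is limited). The gripper opens to 85 mm and grips with 20 to 120 N. Pads are 22 mm wide; open, the fingers measure 114 mm over their backs; the gripper's body (76 mm by 85 mm) begins 54 mm behind the grasp point. The pads swing forward as they close: fully open they stand 13 mm farther back than shut.
Start: joints at [-79.274, 24.895, 1.432, 90.138, -0.665, 64.973, -4.303], TCP at [0.179, 0.599, 0.256] pointing down, gripper open.
Joint ranges: [-149.89, 149.89], [-25.12, 119.58], [-72.63, 75.52], [4.76, 147.25], [-75.54, 255.54], [6.69, 114.76], [-157.13, 157.13]. Speed limits (degrees/s): [127.2, 127.2, 172.46, 172.46, 180, 180, 180].

## Interface

Orientations are given as a 3x3 rotation matrix whose columns are the frame's x, y, z axes.
In Python, from rig import manip, viewer gives the robot as it stands.
- The arm moves only by the tool servo_tool, never from a script. Its argument "increments" is one flat list of numbers, 5 for each row, row after row: the shift along the world's x, y, z in mm, then the turn about the world's z in units of 5 degrees (1.0 is 5 degrees), then the opening, from 0 (shut) to 1 (fully open). In form: [dx, dy, dz, spin, gripper, dx, dy, dz, spin, gripper, ...]. A call has 1 to 20 rows; each row shifts and turns the commanded pose from where the row before left it; what a row does not reach is not made up. A row lasts 1/12 s, in which the tool goes at most 41.7 mm and 7.16 degrees, less where a joint would pass 70% of its speed; a pose out of reach is approached as far as the arm can. A call is refused whole if a number of a shift passes 41.7 or a number of a turn 1, either way. A call with a gripper value outside its range is refused whole. The fingers move at their own pace and stop on an object; the grip force is fixed at half the most. Time passes only in rows, so rows that do not move let the fingers close. It gives the time, the measured TCP pose, the force and the opening at its end, in the units of the state.
- manip.sense(): the state, without advancing time (a new reading comes with each control period).
- viewer.get_image(name): name is "scene" or "top" or "wrist"; returns a dict with "color" (384x512x3 uint8, red, green, blue), "mtx" (3x3 intrinsics, pixels), "camera_from_world" (4x4, takes a point from world to camera coordinates). Camera axes: x right, y down, z forward; pixel columns grow to the right and rows downward; lengths in m; the calibration is good to about 2 mm. A picture is of the moment at which its call begins. There is no depth.
- manip.close_job(): hands the job in, once; it reports no verdict.
The state is a dict: "clock": time; "q": joint angles; "qd": joint speeds; "joint_torque": joint torques, N m; "tcp_pos": TCP position; "tcp_rot": TCP orientation; "contact_force": force on the tool from outside, world axes, zero at the start; "wrist_torque": the same for the moment, N m; "gripper_width": finger opening in m.
Only numpy, scipy, OpenCV 4.12 (cv2) and the standard library are available. Lean on these libraries where they do the work, as an engineer would, in place of code of your own. Each camera call takes 0.05 s, during which the arm holds its last target. There are 200 camera calls.

## Working session

There is one attempt and no reset: what is moved stays moved. The work goes in short steps, Python scripts to look and compute and a tool call to move; the robot and the scene stay as the last step left them, time stands still between calls to the robot, and variables do not carry over. Pictures are saved under pics/ and viewed, about 8 in all and at most 12, crops included, and the job is handed in when it is done.

Besides the shell and the picture viewer there is one more tool, called after ">>>" as name(argument=value, ...), one argument or row to a line, values as JSON. servo_tool: Moves the arm, as the interface text tells. Its arguments: {"type":"object","properties":{"increments":{"type":"array","items":{"type":"number"}}},"required":["increments"]}

```bash
mkdir -p pics; ls; python3 - <<'E'
from rig import manip, viewer
import cv2, numpy as np
s=manip.sense(); print(s['clock'],s['tcp_pos'],np.round(s['tcp_rot'],3).tolist(),s['contact_force'],s['gripper_width'],manip.nose_length)
for n in ['scene','top']:
    r=viewer.get_image(n); cv2.imwrite(f'pics/{n}0.png',r['color'][:,:,::-1]); np.savez(f'pics/{n}0.npz',**r)
a=np.hstack([cv2.imread(f'pics/{n}0.png') for n in ['scene','top']])
cv2.imwrite('pics/a.png',cv2.resize(cv2.imread('pics/top0.png'),(800,600),interpolation=cv2.INTER_CUBIC))
E
```

```text
pics
0.0 [0.17850756 0.59848466 0.25550815] [[-0.958, 0.286, -0.0], [0.286, 0.958, -0.002], [-0.0, -0.002, -1.0]] [ 0.92745813  0.37400704 -0.29126296] 0.08580993158074463 0.025
```

View pics/a.png

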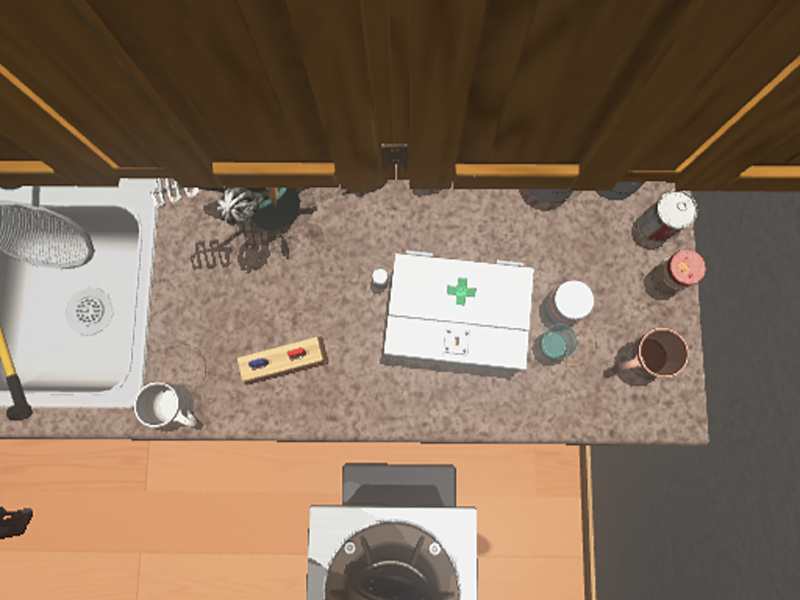

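View pics/scene0.png

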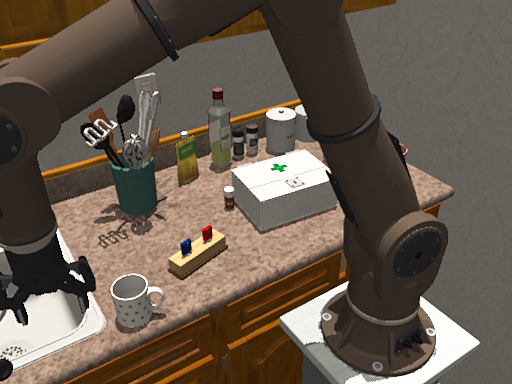

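The top view (800x600) shows the block at about (282,360) with the red bow at (296,352) and the blue at (258,363). The lock plate is at (456,341) and the block is tilted about 12°. Next I'll enlarge crops for exact pixels.

```bash
cat > h.py <<'E'
import numpy as np, cv2
from rig import manip, viewer
def ray(r,uv,z):
    K=r['mtx'];T=r['camera_from_world'];R=T[:3,:3];c=-R.T@T[:3,3]
    d=R.T@np.linalg.solve(K,[uv[0],uv[1],1]); return c+d*(z-c[2])/d[2]
def proj(r,p):
    q=r['camera_from_world']@np.append(p,1); q=r['mtx']@q[:3]; return q[:2]/q[2]
def snap(n,f):
    r=viewer.get_image(n); np.savez(f'pics/{f}.npz',**r); return r
def crop(r,x0,y0,w,h,s):
    return cv2.resize(r['color'][y0:y0+h,x0:x0+w,::-1],(w*s,h*s),interpolation=cv2.INTER_CUBIC)
E
python3 - <<'E'
from h import *
r=np.load('pics/top0.npz'); 
T=r['camera_from_world'];print(np.round(T,3).tolist(), np.round(r['mtx'],1).tolist())
c=np.vstack([crop(r,145,208,80,48,8)[:, :640],crop(r,240,195,100,26*2-17,8)[:, :640]]) if 0 else None
a=crop(r,145,210,70,40,10); b=crop(r,245,195,100,45,7)
cv2.imwrite('pics/b.png',np.vstack([a[:280],b[:,:700]])[:600]) if 0 else cv2.imwrite('pics/b.png',np.vstack([cv2.resize(a,(490,280)),cv2.resize(b,(490,220))]))
hsv=cv2.cvtColor(r['color'],cv2.COLOR_RGB2HSV)
m=lambda lo,hi:cv2.inRange(hsv,lo,hi)
sub=np.zeros(hsv.shape[:2],np.uint8);sub[210:250,145:215]=255
for n,mm in dict(red=m((0,180,90),(6,255,255))|m((172,180,90),(180,255,255)),blue=m((105,100,30),(130,255,255))).items():
    p=cv2.findNonZero(mm&sub); print(n,len(p),p[:,0].mean(0),cv2.minAreaRect(p)); print(ray(r,p[:,0].mean(0),.084))
for n,uv in dict(fl=(385/1.5625,359/1.5625),).items(): print(n,ray(r,uv,.103))
E
```

```text
[[0.01, -1.0, -0.008, -0.021], [-0.985, -0.008, -0.172, 0.534], [0.172, 0.01, -0.985, 1.19], [0.0, 0.0, 0.0, 1.0]] [[408.7, 0.0, 257.6], [0.0, 408.7, 194.7], [0.0, 0.0, 1.0]]
red 5 [188.6 225.2] ((188.99998474121094, 225.00001525878906), (1.1141719818115234, 8.170595169067383), 68.19859313964844)
[0.43636061 0.18246511 0.084     ]
blue 17 [163.58823529 231.64705882] ((163.5500030517578, 231.64999389648438), (1.5811387300491333, 9.486830711364746), 71.56504821777344)
[0.41702664 0.25415802 0.084     ]
fl [0.4230307  0.01404495 0.103     ]
```

View pics/b.png

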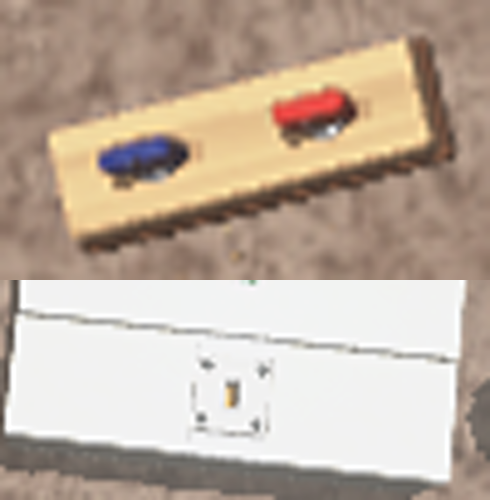

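The crop shows the red bow top at (309,106) and the blue at (140,158). Block top corners are (50,138), (408,40), (435,140) and (80,240). The keyhole is at (233,395) and the deck's front edge runs from (5,433) to (447,480).

```bash
python3 - <<'E'
from h import *
r=np.load('pics/top0.npz')
A=lambda u,v,z:ray(r,(u/7+145-.43,v/7+210-.43),z)
B=lambda u,v,z:ray(r,(u/4.9+245-.4,(v-280)/4.9+195-.4),z)
P=np.array([A(*c,.042) for c in [(50,138),(408,40),(435,140),(80,240)]]);print(P,P.mean(0))
ang=lambda a,b:np.degrees(np.arctan2(*(b-a)[[1,0]]))
print('block y axis', ang(P[1],P[0]),ang(P[2],P[3]), 'x', ang(P[3],P[0]))
print('red',A(309,106,.084),'blue',A(140,158,.084), ang(A(309,106,.084),A(140,158,.084)))
print('keyhole',B(233,395,.105),'front edge y axis',ang(B(447,480,.103),B(5,433,.103)),'lid edge',ang(B(460,360,.105),B(15,313,.105)))
s=manip.sense()['tcp_rot'];print('tool y',np.degrees(np.arctan2(s[1,1],s[0,1])))
w=snap('wrist','w0');T=w['camera_from_world'];R=T[:3,:3];tr=s.T@(-R.T@T[:3,3]-manip.sense()['tcp_pos']);print('cam in tool',tr,np.round(R@s,2).tolist(),w['mtx'][0,0])
E
```

```text
[[0.42715973 0.30022243 0.042     ]
 [0.470753   0.14811627 0.042     ]
 [0.42782034 0.13513579 0.042     ]
 [0.38386583 0.28505882 0.042     ]] [0.42739972 0.21713333 0.042     ]
block y axis 105.99217925064904 106.34010939988048 x 19.302707602087587
red [0.43777807 0.18219265 0.084     ] blue [0.41562525 0.25124392 0.084     ] 107.78712700505676
keyhole [ 0.45736513 -0.11591852  0.105     ] front edge y axis 84.44713266729441 lid edge 84.39676776776305
tool y 73.39279882373174
cam in tool [ 0.06957792 -0.00106243 -0.1182801 ] [[-0.0, 1.0, 0.0], [-0.96, 0.0, -0.28], [-0.28, -0.0, 0.96]] 316.6496094412889
```

>>> servo_tool(
  increments=[14.3, -23.1, -1, -0.63, 1, 14.3, -23.1, -1, -0.63, 1, 14.3, -23.1, -1, -0.63, 1, 14.3, -23.1, -1, -0.63, 1, 14.3, -23.1, -1, -0.63, 1, 14.3, -23.1, -1, -0.63, 1, 14.3, -23.1, -1, -0.63, 1, 14.3, -23.1, -1, -0.63, 1, 14.3, -23.1, -1, -0.63, 1, 14.3, -23.1, -1, -0.63, 1, 14.3, -23.1, -1, -0.63, 1, 14.3, -23.1, -1, -0.63, 1, 14.3, -23.1, -1, -0.63, 1, 14.3, -23.1, -1, -0.63, 1, 14.3, -23.1, -1, -0.63, 1, 14.3, -23.1, -1, -0.63, 1, 14.3, -23.1, -1, -0.63, 1, 14.3, -23.1, -1, -0.63, 1, 0, 0, 0, 0, 1, 0, 0, 0, 0, 1],
)

```text
clock: 1.82
tcp_pos: [0.4365, 0.1818, 0.2382]
tcp_rot: [[-0.284, 0.959, -0.0], [0.959, 0.284, -0.0], [-0.0, -0.0, -1.0]]
contact_force: [-0.1, 0.5, -0.1]
gripper_width: 0.0854
```

```bash
python3 - <<'E'
from h import *
s=manip.sense(); R=s['tcp_rot'];print(s['clock'],s['tcp_pos'],np.degrees(np.arctan2(R[1,1],R[0,1])),np.round(R[:,2],3),np.round(s['q'],1),s['contact_force'])
w=snap('wrist','w1'); cv2.imwrite('pics/w1.png',cv2.resize(w['color'][:,:,::-1],(800,600),interpolation=cv2.INTER_CUBIC))
print(proj(w,[.4378,.182,.084])*1.5625)
E
```

```text
1.8167 [0.43648871 0.18177094 0.23822636] 16.512353209826678 [-0. -0. -1.] [-48.8  11.8  23.6 113.5  -5.6  55.8  -6. ] [-0.11045147  0.53697413 -0.14944211]
[407.40529861 283.26918249]
```

View pics/w1.png

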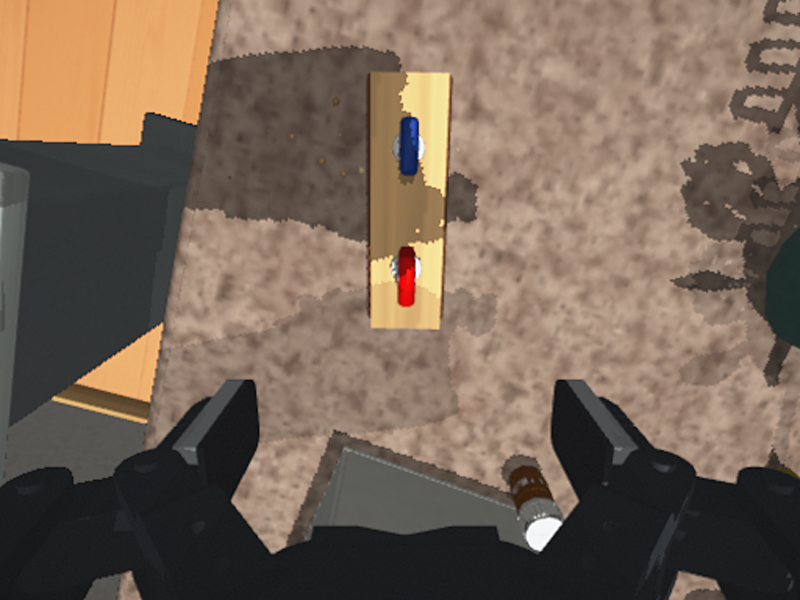

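The wrist view shows the red bow at (407,247–305) and the blue at (409,117–175). The keys' line leans about 1° from image vertical, so the block's yaw is near 105.4°. I'll fit the red bow's position from this view.

```bash
python3 - <<'E'
from h import *
w=np.load('pics/w1.npz')
t=np.radians(105.4);x=np.array([np.cos(t),np.sin(t),0])
for n,c in dict(red=np.array([.4378,.182,0]),blue=np.array([.4182,.2533,0])).items():
    for d,z in [(-.015,.084),(.015,.084),(.015,.046)]: print(n,d,z,np.round(proj(w,c+d*x+[0,0,z])*1.5625,1))
for uv in [(371,72),(450,72),(440,328),(371,328)]: print(uv,ray(w,np.array(uv)/1.5625,.042))
hsv=cv2.cvtColor(w['color'],cv2.COLOR_RGB2HSV)
for lo,hi in [((0,180,90),(6,255,255)),((105,100,60),(130,255,255))]:
    m=cv2.inRange(hsv,lo,hi);m[:60]=0;m[200:]=0;m[:,:230]=0;m[:,300:]=0
    p=cv2.findNonZero(m)[:,0];print(p.min(0)*1.5625,(p.max(0)+1)*1.5625,p.mean(0)*1.5625+.8)
E
```

```text
red -0.015 0.084 [406.9 308.5]
red 0.015 0.084 [408.  257.3]
red 0.015 0.046 [407.6 245.6]
blue -0.015 0.084 [409.8 176.5]
blue 0.015 0.084 [411.1 117. ]
blue 0.015 0.046 [410.3 121.9]
(371, 72) [0.3842355  0.28785719 0.042     ]
(450, 72) [0.42851856 0.30097987 0.042     ]
(440, 328) [0.47095727 0.14834283 0.042     ]
(371, 328) [0.42643815 0.1351316  0.042     ]
[398.4375 251.5625] [415.625 306.25 ] [406.52580645 280.64879032]
[400.     117.1875] [418.75 175.  ] [409.40745614 146.01851504]
```

>>> servo_tool(
  increments=[0.8, 0.7, -14, -0.2, 1, 0, 0, -14, 0, 1, 0, 0, -14, 0, 1, 0, 0, -14, 0, 1, 0, 0, -14, 0, 1, 0, 0, -14, 0, 1, 0, 0, -14, 0, 1, 0, 0, -14, 0, 1, 0, 0, -14, 0, 1, 0, 0, -14, 0, 0.6, 0, 0, -12, 0, 0.6, 0, 0, -8, 0, 0.6, 0, 0, -4.2, 0, 0.5, 0, 0, 0, 0, 0.3, 0, 0, 0, 0, 0, 0, 0, 0, 0, 0, 0, 0, 0, 0, 0, 0, 0, 0, 0, 0, 0, 0, 0, 0, 0],
)

```text
clock: 3.45
tcp_pos: [0.4372, 0.1842, 0.0747]
tcp_rot: [[-0.27, 0.963, 0.001], [0.963, 0.27, 0.001], [0.001, 0.001, -1.0]]
contact_force: [-0.6, 0.4, 6.0]
gripper_width: 0.0091
```

>>> servo_tool(
  increments=[0, 0, 0, 0, 0, 0, 0, 0, 0, 0, 0, 0, 0, 0, 0, 0, 0, 0, 0, 0],
)

```text
clock: 3.78
tcp_pos: [0.4372, 0.1842, 0.0747]
tcp_rot: [[-0.271, 0.963, 0.001], [0.963, 0.271, 0.001], [0.001, 0.001, -1.0]]
contact_force: [-1.0, -0.9, 6.6]
gripper_width: 0.0091
```

>>> servo_tool(
  increments=[0, 0, 3, 0, 0, 0, 0, 6, 0, 0, 0, 0, 10, 0, 0, 0, 0, 15, 0, 0, 0, 0, 18, 0, 0, 0, 0, 18, 0, 0, 0, 0, 18, 0, 0, 0, 0, 18, 0, 0, 0, 0, 14, 0, 0, 0, 0, 10, 0, 0, 0, 0, 0, 0, 0, 0, 0, 0, 0, 0],
)

```text
clock: 4.78
tcp_pos: [0.4369, 0.1839, 0.2045]
tcp_rot: [[-0.271, 0.963, 0.001], [0.963, 0.271, 0.001], [0.0, 0.001, -1.0]]
contact_force: [-0.9, -0.5, -1.1]
gripper_width: 0.0092
```

>>> servo_tool(
  increments=[1, -15, 0, 0.7, 0, 1, -15, 0, 0.7, 0, 1, -15, 0, 0.7, 0, 1, -15, 0, 0.7, 0, 1, -15, 0, 0.7, 0, 1, -15, 0, 0.7, 0, 1, -15, 0, 0.7, 0, 1, -15, 0, 0.7, 0, 1, -15, 0, 0.7, 0, 1, -15, 0, 0.7, 0, 1, -15, 0, 0.7, 0, 1, -15, 0, 0.7, 0, 1, -15, 0, 0.7, 0, 1, -15, 0, 0.7, 0, 1, -15, 0, 0.7, 0, 1, -15, 0, 0.7, 0, 1, -15, 0, 0.7, 0, 1, -15, 0, 0.7, 0, 0.5, -15, 0, 0.7, 0, 0, -15, 0, 0.4, 0],
)

```text
clock: 6.45
tcp_pos: [0.4546, -0.1168, 0.203]
tcp_rot: [[-0.995, 0.098, -0.002], [0.098, 0.995, 0.0], [0.002, -0.0, -1.0]]
contact_force: [0.5, -0.4, -0.2]
gripper_width: 0.0092
```

>>> servo_tool(
  increments=[0, 0, 0, 0, 0, 0, 0, 0, 0, 0, 0, 0, 0, 0, 0],
)

```text
clock: 6.7
tcp_pos: [0.4549, -0.1155, 0.2034]
tcp_rot: [[-0.995, 0.102, -0.001], [0.102, 0.995, 0.0], [0.002, 0.0, -1.0]]
contact_force: [0.7, 1.9, -1.7]
gripper_width: 0.0094
```

```bash
python3 - <<'E'
from h import *
s=manip.sense(); R=s['tcp_rot'];p=s['tcp_pos'];print(s['clock'],p,np.degrees(np.arctan2(R[1,1],R[0,1])),np.round(R[:,2],4),np.round(s['q'],1),s['contact_force'],s['gripper_width'])
w=snap('wrist','w2'); cv2.imwrite('pics/w2.png',cv2.resize(w['color'][:,:,::-1],(800,600),interpolation=cv2.INTER_CUBIC))
print(proj(w,[.4574,-.1159,.105])*1.5625, proj(w,p+R@[-.00175,0,.0542])*1.5625)
E
```

```text
6.7 [ 0.45489819 -0.11546729  0.20341264] 84.1515495260579 [-1.5e-03  4.0e-04 -1.0e+00] [ -9.3  13.9  20.7 116.3  -6.3  50.9  99. ] [ 0.65822316  1.85079155 -1.74379177] 0.009393147429765446
[406.19986864 320.35334456] [407.15570537 355.38772154]
```

View pics/w2.png

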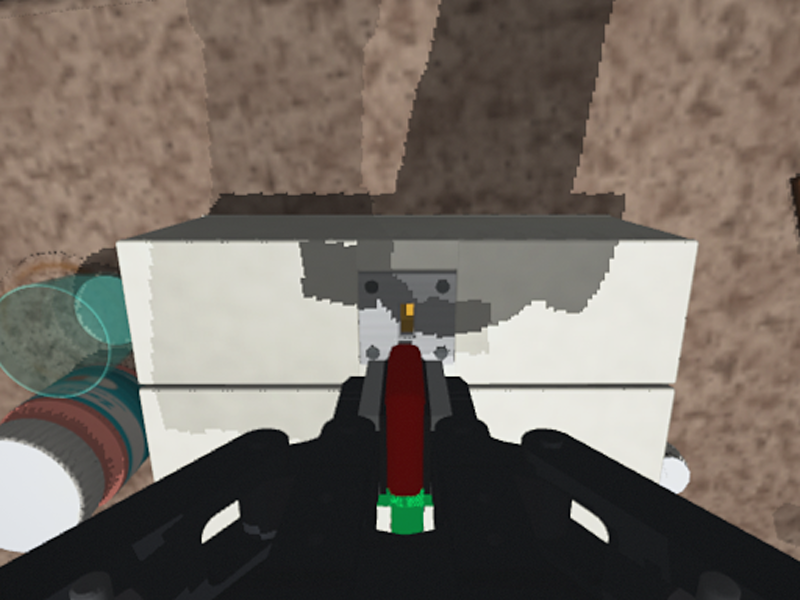

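The keyhole is at (408,318), yellow inside. The bow's robot-side edge is at (405,345), with a grey sliver of the bit below it. I'll enlarge that area.

```bash
python3 - <<'E'
from h import *
w=np.load('pics/w2.npz'); cv2.imwrite('pics/c2.png',crop(w,225,168,72,60,10))
p=np.array([ 0.45489819,-0.11546729,0.20341264]);t=np.radians(84.15)
R=np.array([[-np.sin(t),np.cos(t),0],[np.cos(t),np.sin(t),0],[0,0,-1]]) 
f=lambda q:(np.round((q-[225,168])*10+5,1))
for o in [-1.75,0,1.75]:
  print(o,[f(proj(w,p+R@np.array([o+a,b,c])/1e3)) for a,b,c in [(7,2.5,50.2),(7,-2.5,50.2),(4.5,1,54.2),(4.5,-1,54.2),(15,5,28.7),(15,-5,28.7),(15,0,-9.3)]])
t=np.radians(84.4);x=np.array([np.sin(t),-np.cos(t)]);y=np.array([np.cos(t),np.sin(t)])
for a,b in [(22,22),(-22,22),(-22,-22),(22,-22),(7.6,3.1),(-7.6,3.1),(-7.6,-3.1),(7.6,-3.1)]:
  print(a,b,f(proj(w,np.append(np.array([.4574,-.1159])+(a*x+b*y)/1e3,.105))))
E
```

```text
-1.75 [array([405.1, 513.2]), array([317.1, 513.2]), array([377.8, 528.9]), array([343.5, 528.9]), array([464.7, 517. ]), array([263. , 517.1]), array([370.4, 875.6])]
0 [array([405.3, 484.3]), array([317. , 484.3]), array([377.9, 500.7]), array([343.5, 500.7]), array([465. , 483.9]), array([262.8, 483.9]), array([370.5, 833.7])]
1.75 [array([405.4, 455.1]), array([317. , 455.1]), array([378. , 472.3]), array([343.5, 472.3]), array([465.4, 450.5]), array([262.5, 450.5]), array([370.6, 791.5])]
22 22 [652.9 656.3]
-22 22 [666.9  76.3]
-22 -22 [40.4 79.1]
22 -22 [ 58.5 658.8]
7.6 3.1 [397.6 474.3]
-7.6 3.1 [397.7 274.1]
-7.6 -3.1 [310.9 274.4]
7.6 -3.1 [312.4 474.6]
```

View pics/c2.png

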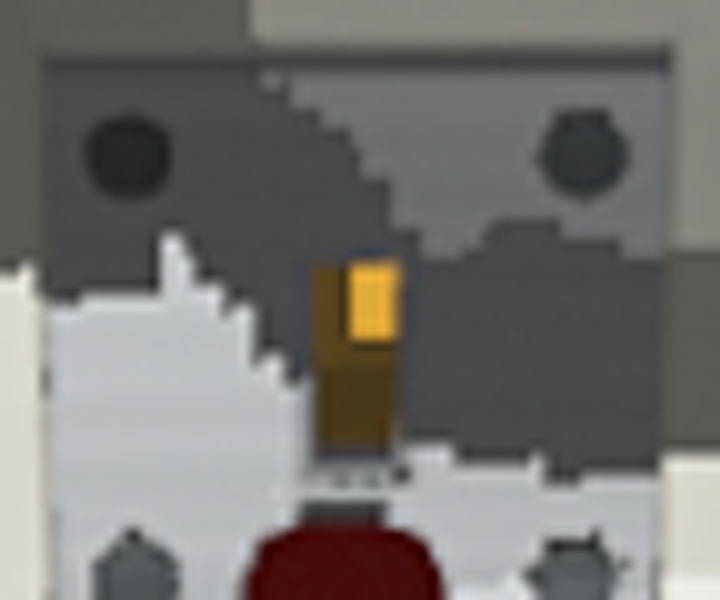

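The bit's near face spans u 300–387 with its edge at v 503, about 1 mm to the tool −y side. The hole spans u 315–402 and v 262–462. The key therefore needs about +0.6 mm in x and +1.0 mm in y. I'll correct, go down to about 6 mm above the plate and check again.

>>> servo_tool(
  increments=[0.6, 1, -4, 0.05, 0, 0, 0, -6, 0, 0, 0, 0, -6, 0, 0, 0, 0, -6, 0, 0, 0, 0, -6, 0, 0, 0, 0, -5, 0, 0, 0, 0, -3, 0, 0, 0, 0, -2, 0, 0, 0, 0, 0, 0, 0, 0, 0, 0, 0, 0, 0, 0, 0, 0, 0],
)

```text
clock: 7.67
tcp_pos: [0.4561, -0.1152, 0.1663]
tcp_rot: [[-0.995, 0.097, 0.0], [0.097, 0.995, -0.0], [-0.0, 0.0, -1.0]]
contact_force: [-0.2, 0.1, 0.1]
gripper_width: 0.0093
```

```bash
python3 - <<'E'
from h import *
s=manip.sense(); R=s['tcp_rot'];p=s['tcp_pos'];print(s['clock'],p,np.degrees(np.arctan2(R[1,1],R[0,1])),np.round(R[:,2],4),s['contact_force'],s['gripper_width'])
w=snap('wrist','w3'); cv2.imwrite('pics/c3.png',crop(w,220,178,80,60,10))
f=lambda q:(np.round((q-[220,178])*10+5,1))
print([f(proj(w,p+R@np.array([-1.15+a,b-1,c])/1e3)) for a,b,c in [(7,2.5,50.2),(7,-2.5,50.2),(4.5,1,54.2),(4.5,-1,54.2),(15,0,-9.3)]])
t=np.radians(84.4);x=np.array([np.sin(t),-np.cos(t)]);y=np.array([np.cos(t),np.sin(t)])
for a,b in [(22,22),(-22,22),(-22,-22),(22,-22),(7.6,3.1),(-7.6,3.1),(-7.6,-3.1),(7.6,-3.1)]:
  print(a,b,f(proj(w,np.append(np.array([.4565,-.1156])+(a*x+b*y)/1e3,.105))))
E
```

```text
7.6667 [ 0.45609036 -0.1152411   0.16632514] 84.43485802376281 [ 4.e-04 -0.e+00 -1.e+00] [-0.19001667  0.06848175  0.11504293] 0.009279398423720239
[array([437.7, 401.8]), array([349.6, 401.8]), array([410.8, 417.6]), array([376.4, 417.6]), array([393.8, 761.4])]
22 22 [755.7 762.5]
-22 22 [779.8  83.5]
-22 -22 [31. 83.]
22 -22 [ 52.7 762.1]
7.6 3.1 [455.1 549.4]
-7.6 3.1 [456.7 315. ]
-7.6 -3.1 [353.3 315. ]
7.6 -3.1 [354.1 549.3]
```

View pics/c3.png

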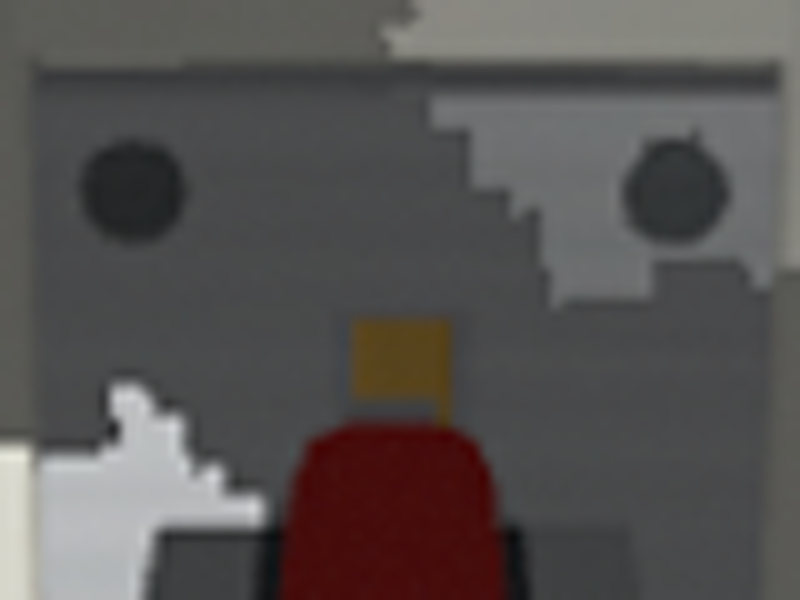

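The hole spans u 351–453 with its near end at v 318. The bit spans u 345–434 with its edge at v 402. That calls for about +0.9 mm in y and −0.4 mm in x.

>>> servo_tool(
  increments=[-0.4, 0.9, 0, 0, 0, 0, 0, 0, 0, 0, 0, 0, 0, 0, 0, 0, 0, 0, 0, 0],
)

```text
clock: 8.05
tcp_pos: [0.4556, -0.1142, 0.1662]
tcp_rot: [[-0.995, 0.097, 0.0], [0.097, 0.995, 0.0], [-0.0, 0.0, -1.0]]
contact_force: [0.2, 0.0, -0.3]
gripper_width: 0.0094
```

>>> servo_tool(
  increments=[0, 0, -2.5, 0, 0, 0, 0, -2.5, 0, 0, 0, 0, -1.5, 0, 0, 0, 0, -1.5, 0, 0, 0, 0, -1, 0, 0, 0, 0, -1, 0, 0, 0, 0, 0, 0, 0],
)

```text
clock: 8.63
tcp_pos: [0.4554, -0.1143, 0.1559]
tcp_rot: [[-0.995, 0.097, -0.0], [0.097, 0.995, 0.0], [0.0, 0.0, -1.0]]
contact_force: [0.2, -0.6, -1.5]
gripper_width: 0.0093
```

>>> servo_tool(
  increments=[0, 0, -1, 0, 0, 0, 0, -1, 0, 0, 0, 0, -1, 0, 0, 0, 0, -1, 0, 0, 0, 0, 0, 0, 0],
)

```text
clock: 9.05
tcp_pos: [0.4557, -0.1143, 0.1521]
tcp_rot: [[-0.995, 0.097, 0.0], [0.097, 0.995, -0.0], [-0.0, 0.0, -1.0]]
contact_force: [1.3, -1.2, -0.6]
gripper_width: 0.0092
```

>>> servo_tool(
  increments=[0, 0, -1.5, 0, 0, 0, 0, -1.5, 0, 0, 0, 0, -1.5, 0, 0, 0, 0, -1.5, 0, 0, 0, 0, -1.5, 0, 0, 0, 0, -1.5, 0, 0, 0, 0, -1, 0, 0, 0, 0, 0, 0, 0],
)

```text
clock: 9.72
tcp_pos: [0.4556, -0.1143, 0.142]
tcp_rot: [[-0.995, 0.097, 0.0], [0.097, 0.995, -0.0], [-0.0, -0.0, -1.0]]
contact_force: [2.1, 0.3, -0.7]
gripper_width: 0.0091
```

>>> servo_tool(
  increments=[0, 0, -1, 0, 0, 0, 0, -1, 0, 0, 0, 0, -0.7, 0, 0, 0, 0, -0.7, 0, 0, 0, 0, 0, 0, 0],
)

```text
clock: 10.13
tcp_pos: [0.4555, -0.1143, 0.1386]
tcp_rot: [[-0.995, 0.097, -0.0], [0.097, 0.995, 0.0], [0.0, 0.0, -1.0]]
contact_force: [2.2, 0.4, -0.9]
gripper_width: 0.0093
```

>>> servo_tool(
  increments=[0, 0, -0.5, 0, 0, 0, 0, -0.5, 0, 0, 0, 0, 0, 0, 0],
)

```text
clock: 10.38
tcp_pos: [0.4555, -0.1143, 0.1377]
tcp_rot: [[-0.995, 0.097, 0.0], [0.097, 0.995, 0.0], [-0.0, 0.0, -1.0]]
contact_force: [1.8, 0.6, -0.0]
gripper_width: 0.0093
```

>>> servo_tool(
  increments=[0, 0, -0.5, 0, 0, 0, 0, 0, 0, 0],
)

```text
clock: 10.55
tcp_pos: [0.4555, -0.1143, 0.1377]
tcp_rot: [[-0.995, 0.097, 0.0], [0.097, 0.995, 0.0], [-0.0, 0.0, -1.0]]
contact_force: [-0.9, 0.6, 9.4]
gripper_width: 0.009
```

Contact force is 9 N at the expected depth, so the key is seated. Now I'll turn it clockwise, with small shifts so that the tool turns about the key axis.

>>> servo_tool(
  increments=[0.01, 0.05, 0, -0.5, 0, 0.01, 0.05, 0, -0.5, 0, 0.01, 0.06, 0, -0.5, 0, 0.01, 0.06, 0, -0.5, 0, 0.02, 0.06, 0, -0.5, 0, 0.02, 0.06, 0, -0.5, 0, 0.03, 0.06, 0, -0.5, 0, 0.03, 0.06, 0, -0.5, 0, 0, 0, 0, 0, 0],
)

```text
clock: 11.3
tcp_pos: [0.4558, -0.1142, 0.1377]
tcp_rot: [[-0.901, 0.434, 0.001], [0.434, 0.901, -0.0], [-0.001, 0.0, -1.0]]
contact_force: [-1.7, -1.2, 9.0]
gripper_width: 0.0093
```

```bash
cat > st.py <<'E'
from h import *
s=manip.sense(); R=s['tcp_rot'];print(s['clock'],np.round(s['tcp_pos'],4),'yaw',np.degrees(np.arctan2(R[1,1],R[0,1])),'F',np.round(s['contact_force'],2),'M',np.round(s['wrist_torque'],3),s['gripper_width'])
E
python3 st.py
```

```text
11.3 [ 0.4558 -0.1142  0.1377] yaw 64.27064241610624 F [-1.72 -1.23  9.03] M [-0.324  0.115  0.018] 0.009282630263648712
```

```bash
python3 - <<'E'
from h import *
a=snap('scene','s_base');b=snap('top','t_base')
cv2.imwrite('pics/m.png',np.hstack([crop(a,200,120,200,150,2),crop(b,200,140,200,150,2)]))
E
```

```text
(no output)
```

View pics/m.png

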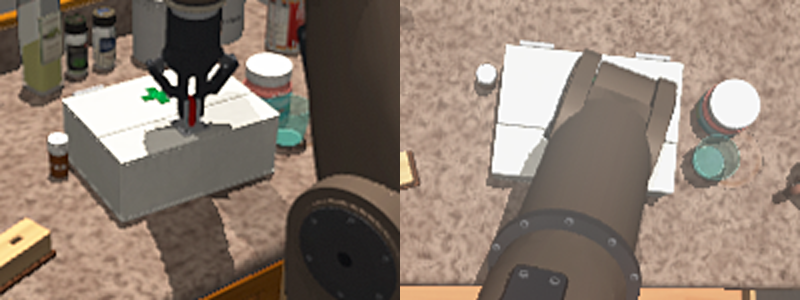

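Scene camera sees the seam's left corner at about (252,186) unobstructed, so I'll watch for the lid there by differencing.

```bash
cat > lid.py <<'E'
from h import *
import runpy; runpy.run_path('st.py')
b=np.load('pics/s_base.npz')['color'];a=viewer.get_image('scene')['color']
d=np.abs(a.astype(int)-b)[160:195,230:265]; print('lid diff mean',d.mean().round(2),'max',d.max(), 'n>40',(d.max(2)>40).sum())
E
```

>>> servo_tool(
  increments=[0.03, 0.06, 0, -0.5, 0, 0.03, 0.06, 0, -0.5, 0, 0.04, 0.06, 0, -0.6, 0, 0, 0, 0, 0, 0],
)

```text
clock: 11.73
tcp_pos: [0.4559, -0.114, 0.1377]
tcp_rot: [[-0.831, 0.556, 0.001], [0.556, 0.831, -0.0], [-0.001, 0.0, -1.0]]
contact_force: [-1.2, -1.8, 7.8]
gripper_width: 0.0092
```

```bash
python3 lid.py
```

```text
11.7333 [ 0.4559 -0.114   0.1377] yaw 56.23891638456628 F [-1.16 -1.82  7.84] M [-0.314  0.195  0.022] 0.009209007282415563
lid diff mean 0.25 max 10 n>40 0
```

>>> servo_tool(
  increments=[0.03, 0.05, 0, -0.4, 0, 0.03, 0.05, 0, -0.4, 0, 0, 0, 0, 0, 0],
)

```text
clock: 12.03
tcp_pos: [0.456, -0.1139, 0.1377]
tcp_rot: [[-0.791, 0.612, 0.001], [0.612, 0.791, -0.0], [-0.001, 0.0, -1.0]]
contact_force: [-0.4, -1.1, 8.5]
gripper_width: 0.009
```

```bash
python3 lid.py
```

```text
12.0333 [ 0.456  -0.1139  0.1377] yaw 52.29904835539242 F [-0.44 -1.11  8.49] M [-0.347  0.171 -0.003] 0.008998404728512094
lid diff mean 0.28 max 19 n>40 0
```

>>> servo_tool(
  increments=[0.03, 0.05, 0, -0.4, 0, 0.03, 0.05, 0, -0.4, 0, 0, 0, 0, 0, 0],
)

```text
clock: 12.33
tcp_pos: [0.456, -0.1138, 0.1377]
tcp_rot: [[-0.747, 0.665, 0.001], [0.665, 0.747, -0.0], [-0.001, 0.0, -1.0]]
contact_force: [-0.8, -1.8, 8.0]
gripper_width: 0.0092
```

```bash
python3 lid.py
```

```text
12.3333 [ 0.456  -0.1138  0.1377] yaw 48.300470742170624 F [-0.78 -1.85  7.99] M [-0.328  0.167  0.027] 0.009227294692483278
lid diff mean 0.29 max 20 n>40 0
```

>>> servo_tool(
  increments=[0.04, 0.04, 0, -0.4, 0, 0.04, 0.04, 0, -0.4, 0, 0, 0, 0, 0, 0],
)

```text
clock: 12.63
tcp_pos: [0.4561, -0.1138, 0.1377]
tcp_rot: [[-0.698, 0.716, 0.0], [0.716, 0.698, -0.0], [-0.001, 0.0, -1.0]]
contact_force: [0.1, -1.7, 8.4]
gripper_width: 0.0091
```

```bash
python3 lid.py
```

```text
12.6333 [ 0.4561 -0.1138  0.1377] yaw 44.294480331623525 F [ 0.14 -1.67  8.42] M [-0.322  0.207 -0.018] 0.009068940413930582
lid diff mean 0.37 max 30 n>40 0
```

>>> servo_tool(
  increments=[0.04, 0.04, 0, -0.4, 0, 0.04, 0.04, 0, -0.4, 0, 0, 0, 0, 0, 0],
)

```text
clock: 12.93
tcp_pos: [0.4561, -0.1137, 0.1377]
tcp_rot: [[-0.647, 0.763, 0.0], [0.763, 0.647, -0.0], [-0.0, 0.0, -1.0]]
contact_force: [-0.7, -1.4, 7.6]
gripper_width: 0.0092
```

```bash
python3 lid.py
```

```text
12.9333 [ 0.4561 -0.1137  0.1377] yaw 40.29622091047726 F [-0.69 -1.41  7.65] M [-0.37   0.195  0.016] 0.009206394236118152
lid diff mean 0.48 max 41 n>40 1
```

>>> servo_tool(
  increments=[0.04, 0.04, 0, -0.4, 0, 0.04, 0.04, 0, -0.4, 0, 0, 0, 0, 0, 0],
)

```text
clock: 13.23
tcp_pos: [0.4562, -0.1136, 0.1377]
tcp_rot: [[-0.592, 0.806, 0.001], [0.806, 0.592, -0.0], [-0.0, 0.0, -1.0]]
contact_force: [-0.6, -0.5, 7.9]
gripper_width: 0.0091
```

```bash
python3 lid.py
```

```text
13.2333 [ 0.4562 -0.1136  0.1377] yaw 36.29137666593227 F [-0.61 -0.51  7.9 ] M [-0.309  0.202  0.034] 0.00914053151258892
lid diff mean 3.28 max 163 n>40 31
```

>>> servo_tool(
  increments=[0.05, 0.03, 0, -0.4, 0, 0.05, 0.03, 0, -0.4, 0, 0, 0, 0, 0, 0],
)

```text
clock: 13.53
tcp_pos: [0.4563, -0.1136, 0.1377]
tcp_rot: [[-0.534, 0.845, 0.0], [0.845, 0.534, -0.0], [-0.0, 0.0, -1.0]]
contact_force: [-1.2, -0.9, 9.3]
gripper_width: 0.0094
```

```bash
python3 lid.py
```

```text
13.5333 [ 0.4563 -0.1136  0.1377] yaw 32.29069463361895 F [-1.16 -0.87  9.31] M [-0.381  0.244  0.044] 0.009391032204560787
lid diff mean 6.18 max 187 n>40 48
```

The lid sprang between yaw 40.3° and 36.3°, so the stop should lie near yaw 25–29°. I'll creep now, averaging the torque readings.

```bash
cat > tq.py <<'E'
from h import *
M=[];J=[];F=[]
for i in range(5):
    s=manip.sense();M.append(s['wrist_torque']);J.append(s['joint_torque'][6]);F.append(s['contact_force'])
    if i<4: viewer.get_image('top')
R=s['tcp_rot']
print(round(s['clock'],2),'yaw %.2f'%np.degrees(np.arctan2(R[1,1],R[0,1])),'Mz %.4f'%np.mean(M,0)[2],np.round(np.array(M)[:,2],3),'J7 %.4f'%np.mean(J),'F',np.round(np.mean(F,0),1),np.round(s['tcp_pos'],4))
E
python3 tq.py
```

```text
13.78 yaw 32.41 Mz -0.0130 [ 0.032  0.02  -0.021 -0.054 -0.041] J7 -0.0718 F [-1.3 -1.6  8.7] [ 0.4563 -0.1136  0.1377]
```

>>> servo_tool(
  increments=[0.01, 0.01, 0, -0.1, 0, 0.01, 0.01, 0, -0.1, 0, 0.01, 0.01, 0, -0.1, 0, 0.01, 0.01, 0, -0.1, 0, 0, 0, 0, 0, 0],
)

```text
clock: 14.2
tcp_pos: [0.4563, -0.1136, 0.1377]
tcp_rot: [[-0.506, 0.863, 0.0], [0.863, 0.506, -0.0], [-0.0, 0.0, -1.0]]
contact_force: [-1.3, -1.7, 8.8]
gripper_width: 0.0091
```

```bash
python3 tq.py
```

```text
14.4 yaw 30.42 Mz 0.0731 [0.079 0.101 0.064 0.063 0.058] J7 -0.1124 F [-1.3 -1.7  9. ] [ 0.4563 -0.1136  0.1377]
```

>>> servo_tool(
  increments=[0, 0, 0, -0.05, 0, 0, 0, 0, 0, 0],
)

```text
clock: 14.57
tcp_pos: [0.4563, -0.1136, 0.1377]
tcp_rot: [[-0.502, 0.865, 0.0], [0.865, 0.502, -0.0], [-0.0, 0.0, -1.0]]
contact_force: [-0.8, -1.9, 8.4]
gripper_width: 0.0095
```

```bash
python3 tq.py
```

```text
14.77 yaw 30.17 Mz 0.0623 [0.081 0.03  0.041 0.096 0.064] J7 -0.0957 F [-0.9 -1.8  8.6] [ 0.4563 -0.1136  0.1377]
```

>>> servo_tool(
  increments=[0.01, 0, 0, -0.05, 0, 0, 0, 0, -0.04, 0, 0, 0, 0, 0, 0],
)

```text
clock: 15.02
tcp_pos: [0.4563, -0.1135, 0.1377]
tcp_rot: [[-0.496, 0.869, 0.0], [0.869, 0.496, -0.0], [-0.0, 0.0, -1.0]]
contact_force: [-0.8, -1.9, 8.8]
gripper_width: 0.0092
```

```bash
python3 tq.py
```

```text
15.22 yaw 29.72 Mz 0.0956 [0.08  0.101 0.045 0.093 0.16 ] J7 -0.0904 F [-1.2 -1.6  9. ] [ 0.4563 -0.1135  0.1377]
```

>>> servo_tool(
  increments=[0.01, 0, 0, -0.05, 0, 0, 0, 0, -0.04, 0, 0, 0, 0, 0, 0],
)

```text
clock: 15.47
tcp_pos: [0.4563, -0.1136, 0.1377]
tcp_rot: [[-0.489, 0.872, 0.0], [0.872, 0.489, -0.0], [-0.0, 0.0, -1.0]]
contact_force: [-1.2, -2.0, 8.7]
gripper_width: 0.0095
```

```bash
python3 tq.py
```

```text
15.67 yaw 29.27 Mz 0.0848 [0.073 0.061 0.087 0.116 0.088] J7 -0.0940 F [-1.2 -1.6  8.8] [ 0.4563 -0.1136  0.1377]
```

>>> servo_tool(
  increments=[0.01, 0, 0, -0.05, 0, 0, 0, 0, -0.04, 0, 0, 0, 0, 0, 0],
)

```text
clock: 15.92
tcp_pos: [0.4563, -0.1136, 0.1377]
tcp_rot: [[-0.482, 0.876, 0.0], [0.876, 0.482, -0.0], [-0.0, 0.0, -1.0]]
contact_force: [-1.6, -0.8, 8.3]
gripper_width: 0.009
```

```bash
python3 tq.py
```

```text
16.12 yaw 28.82 Mz 0.0802 [0.065 0.089 0.097 0.068 0.082] J7 -0.0973 F [-1.6 -1.3  8.8] [ 0.4563 -0.1136  0.1377]
```

>>> servo_tool(
  increments=[0.01, 0, 0, -0.05, 0, 0, 0, 0, -0.04, 0, 0, 0, 0, 0, 0],
)

```text
clock: 16.37
tcp_pos: [0.4563, -0.1136, 0.1377]
tcp_rot: [[-0.475, 0.88, 0.0], [0.88, 0.475, -0.0], [-0.0, 0.0, -1.0]]
contact_force: [-0.5, -1.1, 8.1]
gripper_width: 0.0089
```

```bash
python3 tq.py
```

```text
16.57 yaw 28.37 Mz 0.0653 [0.089 0.06  0.069 0.048 0.061] J7 -0.0905 F [-1.2 -1.3  8.6] [ 0.4564 -0.1136  0.1377]
```

>>> servo_tool(
  increments=[0.01, 0.01, 0, -0.05, 0, 0, 0, 0, -0.04, 0, 0, 0, 0, 0, 0],
)

```text
clock: 16.82
tcp_pos: [0.4563, -0.1136, 0.1377]
tcp_rot: [[-0.468, 0.884, 0.0], [0.884, 0.468, -0.0], [-0.0, 0.0, -1.0]]
contact_force: [-1.0, -0.9, 8.3]
gripper_width: 0.0095
```

```bash
python3 tq.py
```

```text
17.02 yaw 27.92 Mz 0.0734 [0.073 0.087 0.061 0.056 0.09 ] J7 -0.0934 F [-0.7 -1.4  8.5] [ 0.4563 -0.1135  0.1377]
```

>>> servo_tool(
  increments=[0.01, 0.01, 0, -0.05, 0, 0, 0, 0, -0.05, 0, 0, 0, 0, 0, 0],
)

```text
clock: 17.27
tcp_pos: [0.4563, -0.1136, 0.1377]
tcp_rot: [[-0.46, 0.888, 0.0], [0.888, 0.46, -0.0], [-0.0, 0.0, -1.0]]
contact_force: [-0.3, -2.1, 9.2]
gripper_width: 0.0094
```

```bash
python3 tq.py
```

```text
17.47 yaw 27.42 Mz 0.0629 [0.044 0.028 0.095 0.02  0.128] J7 -0.0958 F [-0.7 -1.3  8.7] [ 0.4564 -0.1136  0.1377]
```

>>> servo_tool(
  increments=[0.01, 0.01, 0, -0.05, 0, 0, 0, 0, -0.05, 0, 0, 0, 0, 0, 0],
)

```text
clock: 17.72
tcp_pos: [0.4564, -0.1135, 0.1377]
tcp_rot: [[-0.452, 0.892, 0.0], [0.892, 0.452, -0.0], [-0.0, 0.0, -1.0]]
contact_force: [-0.9, -1.8, 8.4]
gripper_width: 0.0091
```

```bash
python3 tq.py
```

```text
17.92 yaw 26.92 Mz 0.0711 [0.055 0.088 0.08  0.044 0.088] J7 -0.0932 F [-1.  -1.8  9.1] [ 0.4564 -0.1135  0.1377]
```

>>> servo_tool(
  increments=[0.01, 0.01, 0, -0.05, 0, 0, 0, 0, -0.05, 0, 0, 0, 0, 0, 0],
)

```text
clock: 18.17
tcp_pos: [0.4564, -0.1136, 0.1377]
tcp_rot: [[-0.445, 0.896, 0.0], [0.896, 0.445, -0.0], [-0.0, 0.0, -1.0]]
contact_force: [-0.3, -2.0, 8.9]
gripper_width: 0.0096
```

```bash
python3 tq.py
```

```text
18.37 yaw 26.42 Mz 0.0611 [0.047 0.026 0.068 0.095 0.07 ] J7 -0.1004 F [-1.4 -2.1  8.8] [ 0.4564 -0.1135  0.1377]
```

>>> servo_tool(
  increments=[0.01, 0.01, 0, -0.05, 0, 0, 0, 0, -0.05, 0, 0, 0, 0, 0, 0],
)

```text
clock: 18.62
tcp_pos: [0.4564, -0.1135, 0.1377]
tcp_rot: [[-0.437, 0.9, 0.0], [0.9, 0.437, -0.0], [-0.0, 0.0, -1.0]]
contact_force: [-0.5, -1.0, 9.2]
gripper_width: 0.0091
```

```bash
python3 tq.py
```

```text
18.82 yaw 25.92 Mz 0.0863 [0.092 0.08  0.082 0.059 0.119] J7 -0.0985 F [-0.9 -1.5  8.9] [ 0.4564 -0.1135  0.1377]
```

>>> servo_tool(
  increments=[0.01, 0.01, 0, -0.05, 0, 0, 0, 0, -0.05, 0, 0, 0, 0, 0, 0],
)

```text
clock: 19.07
tcp_pos: [0.4564, -0.1135, 0.1377]
tcp_rot: [[-0.429, 0.903, 0.0], [0.903, 0.429, -0.0], [-0.0, 0.0, -1.0]]
contact_force: [-1.0, -1.2, 8.0]
gripper_width: 0.0092
```

```bash
python3 tq.py
```

```text
19.27 yaw 25.42 Mz 0.0940 [0.118 0.081 0.09  0.111 0.071] J7 -0.0961 F [-0.8 -0.9  8.5] [ 0.4564 -0.1135  0.1377]
```

>>> servo_tool(
  increments=[0.01, 0, 0, -0.05, 0, 0.01, 0, 0, -0.05, 0, 0, 0, 0, 0, 0],
)

```text
clock: 19.52
tcp_pos: [0.4564, -0.1135, 0.1377]
tcp_rot: [[-0.421, 0.907, 0.0], [0.907, 0.421, -0.0], [-0.0, 0.0, -1.0]]
contact_force: [-1.3, -1.8, 8.8]
gripper_width: 0.0093
```

```bash
python3 tq.py
```

```text
19.72 yaw 24.92 Mz 0.0753 [0.05  0.112 0.091 0.1   0.023] J7 -0.1018 F [-1.4 -1.6  9. ] [ 0.4564 -0.1135  0.1377]
```

>>> servo_tool(
  increments=[0.01, 0, 0, -0.05, 0, 0.01, 0, 0, -0.05, 0, 0, 0, 0, 0, 0],
)

```text
clock: 19.97
tcp_pos: [0.4564, -0.1135, 0.1377]
tcp_rot: [[-0.413, 0.911, 0.0], [0.911, 0.413, -0.0], [-0.0, 0.0, -1.0]]
contact_force: [-1.8, -1.8, 8.7]
gripper_width: 0.0095
```

```bash
python3 tq.py
```

```text
20.17 yaw 24.42 Mz 0.0730 [0.079 0.094 0.058 0.065 0.07 ] J7 -0.0966 F [-1.  -1.8  8.9] [ 0.4564 -0.1135  0.1377]
```

>>> servo_tool(
  increments=[0.01, 0, 0, -0.05, 0, 0.01, 0, 0, -0.05, 0, 0, 0, 0, 0, 0],
)

```text
clock: 20.42
tcp_pos: [0.4564, -0.1135, 0.1377]
tcp_rot: [[-0.405, 0.914, 0.0], [0.914, 0.405, -0.0], [-0.0, 0.0, -1.0]]
contact_force: [-1.4, -1.7, 9.0]
gripper_width: 0.0092
```

```bash
python3 tq.py
```

```text
20.62 yaw 23.92 Mz 0.0767 [0.033 0.1   0.105 0.069 0.076] J7 -0.0993 F [-1.1 -1.5  9.1] [ 0.4564 -0.1135  0.1377]
```

```bash
python3 - <<'E'
from h import *
w=snap('wrist','w4');b=np.load('pics/w3.npz')
cv2.imwrite('pics/d.png',np.hstack([crop(b,205,180,100,140,4),crop(w,205,180,100,140,4)]))
E
```

```text
(no output)
```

View pics/d.png

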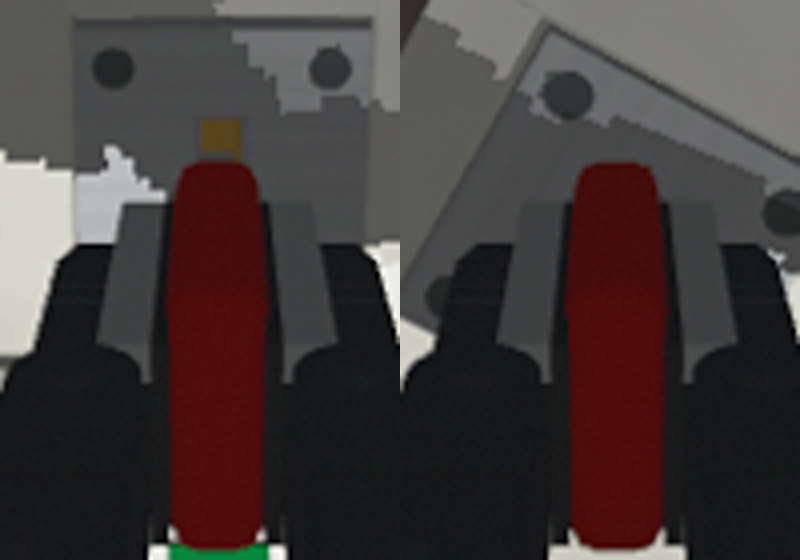

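The key sits unslipped between the pads (same outline, u≈620 vs 218), and the plate has turned as expected. The stop is simply not reached yet, so I keep creeping.

>>> servo_tool(
  increments=[0.01, 0, 0, -0.04, 0, 0.01, 0, 0, -0.04, 0, 0, 0, 0, -0.04, 0, 0, 0, 0, 0, 0],
)

```text
clock: 21.0
tcp_pos: [0.4564, -0.1135, 0.1377]
tcp_rot: [[-0.396, 0.918, 0.0], [0.918, 0.396, -0.0], [-0.0, 0.0, -1.0]]
contact_force: [-0.9, -1.8, 9.8]
gripper_width: 0.0092
```

```bash
sed -i 's/range(5)/range(4)/;s/i<4/i<3/' tq.py; python3 tq.py
```

```text
21.15 yaw 23.32 Mz 0.0582 [0.074 0.042 0.069 0.048] J7 -0.0997 F [-1.3 -1.7  9.8] [ 0.4565 -0.1135  0.1377]
```

>>> servo_tool(
  increments=[0.01, 0, 0, -0.04, 0, 0.01, 0, 0, -0.04, 0, 0, 0, 0, -0.04, 0, 0, 0, 0, 0, 0],
)

```text
clock: 21.48
tcp_pos: [0.4565, -0.1135, 0.1377]
tcp_rot: [[-0.386, 0.922, 0.0], [0.922, 0.386, -0.0], [-0.0, 0.0, -1.0]]
contact_force: [-0.5, -1.1, 10.0]
gripper_width: 0.0089
```

```bash
python3 tq.py
```

```text
21.63 yaw 22.72 Mz 0.0699 [0.031 0.11  0.026 0.113] J7 -0.0992 F [-1.1 -1.2  9.6] [ 0.4565 -0.1135  0.1377]
```

>>> servo_tool(
  increments=[0.01, 0, 0, -0.04, 0, 0.01, 0, 0, -0.04, 0, 0, 0, 0, -0.04, 0, 0, 0, 0, 0, 0],
)

```text
clock: 21.97
tcp_pos: [0.4565, -0.1135, 0.1377]
tcp_rot: [[-0.376, 0.926, 0.0], [0.926, 0.376, -0.0], [-0.0, 0.0, -1.0]]
contact_force: [-1.1, -2.2, 9.5]
gripper_width: 0.0091
```

```bash
python3 tq.py
```

```text
22.12 yaw 22.12 Mz 0.0756 [0.033 0.089 0.114 0.067] J7 -0.1076 F [-1.4 -1.6  9.6] [ 0.4565 -0.1135  0.1377]
```

>>> servo_tool(
  increments=[0.01, 0, 0, -0.04, 0, 0, 0, 0, -0.04, 0, 0, 0, 0, 0, 0],
)

```text
clock: 22.37
tcp_pos: [0.4565, -0.1135, 0.1377]
tcp_rot: [[-0.37, 0.929, 0.0], [0.929, 0.37, -0.0], [-0.0, 0.0, -1.0]]
contact_force: [-1.3, -1.8, 9.8]
gripper_width: 0.0088
```

```bash
python3 tq.py
```

```text
22.52 yaw 21.72 Mz 0.0567 [0.095 0.048 0.062 0.021] J7 -0.1100 F [-1.2 -0.8  9.4] [ 0.4565 -0.1135  0.1377]
```

>>> servo_tool(
  increments=[0.01, 0, 0, -0.04, 0, 0.01, 0, 0, -0.04, 0, 0, 0, 0, -0.04, 0, 0, 0, 0, 0, 0],
)

```text
clock: 22.85
tcp_pos: [0.4565, -0.1135, 0.1377]
tcp_rot: [[-0.36, 0.933, 0.0], [0.933, 0.36, -0.0], [-0.0, 0.0, -1.0]]
contact_force: [-2.6, -0.7, 9.2]
gripper_width: 0.009
```

```bash
python3 tq.py
```

```text
23.0 yaw 21.12 Mz 0.0960 [0.079 0.093 0.078 0.133] J7 -0.1083 F [-1.7 -0.8  9.4] [ 0.4565 -0.1135  0.1377]
```

>>> servo_tool(
  increments=[0.01, 0, 0, -0.04, 0, 0.01, 0, 0, -0.04, 0, 0, 0, 0, -0.02, 0, 0, 0, 0, 0, 0],
)

```text
clock: 23.33
tcp_pos: [0.4565, -0.1135, 0.1377]
tcp_rot: [[-0.352, 0.936, 0.0], [0.936, 0.352, -0.0], [-0.0, 0.0, -1.0]]
contact_force: [-1.4, -2.0, 9.4]
gripper_width: 0.0091
```

```bash
python3 tq.py
```

```text
23.48 yaw 20.62 Mz 0.0973 [0.076 0.064 0.131 0.118] J7 -0.1060 F [-1.5 -1.   9.5] [ 0.4565 -0.1135  0.1377]
```

>>> servo_tool(
  increments=[0.01, 0, 0, -0.04, 0, 0.01, 0, 0, -0.04, 0, 0, 0, 0, -0.04, 0, 0, 0, 0, 0, 0],
)

```text
clock: 23.82
tcp_pos: [0.4565, -0.1135, 0.1377]
tcp_rot: [[-0.342, 0.94, 0.0], [0.94, 0.342, -0.0], [-0.0, 0.0, -1.0]]
contact_force: [-1.9, -0.3, 9.5]
gripper_width: 0.0093
```

```bash
python3 tq.py
```

```text
23.97 yaw 20.03 Mz 0.0882 [0.097 0.055 0.114 0.087] J7 -0.1226 F [-1.8 -1.1  9.5] [ 0.4565 -0.1135  0.1377]
```

J7 torque is starting to rise, so I'm taking smaller steps.

>>> servo_tool(
  increments=[0, 0, 0, -0.03, 0, 0, 0, 0, -0.03, 0, 0, 0, 0, 0, 0],
)

```text
clock: 24.22
tcp_pos: [0.4565, -0.1135, 0.1377]
tcp_rot: [[-0.337, 0.941, 0.0], [0.941, 0.337, -0.0], [-0.0, 0.0, -1.0]]
contact_force: [-1.6, -1.5, 9.3]
gripper_width: 0.0096
```

```bash
python3 tq.py
```

```text
24.37 yaw 19.72 Mz 0.1090 [0.126 0.139 0.12  0.051] J7 -0.1195 F [-1.8 -1.   9. ] [ 0.4565 -0.1135  0.1377]
```

>>> servo_tool(
  increments=[0, 0, 0, -0.03, 0, 0, 0, 0, -0.03, 0, 0, 0, 0, 0, 0],
)

```text
clock: 24.62
tcp_pos: [0.4565, -0.1135, 0.1377]
tcp_rot: [[-0.332, 0.943, 0.0], [0.943, 0.332, -0.0], [-0.0, 0.0, -1.0]]
contact_force: [-1.7, -0.8, 9.9]
gripper_width: 0.009
```

```bash
python3 tq.py
```

```text
24.77 yaw 19.42 Mz 0.0920 [0.095 0.096 0.118 0.059] J7 -0.1131 F [-1.4 -1.2  9.8] [ 0.4565 -0.1135  0.1377]
```

>>> servo_tool(
  increments=[0, 0, 0, -0.04, 0, 0.01, 0, 0, -0.04, 0, 0, 0, 0, 0, 0],
)

```text
clock: 25.02
tcp_pos: [0.4565, -0.1135, 0.1377]
tcp_rot: [[-0.326, 0.945, 0.0], [0.945, 0.326, -0.0], [-0.0, 0.0, -1.0]]
contact_force: [-1.6, -1.0, 9.9]
gripper_width: 0.0094
```

```bash
python3 tq.py
```

```text
25.17 yaw 19.02 Mz 0.0940 [0.08  0.128 0.095 0.072] J7 -0.1209 F [-1.6 -1.2  9.8] [ 0.4565 -0.1135  0.1377]
```

>>> servo_tool(
  increments=[0.01, 0, 0, -0.04, 0, 0, 0, 0, -0.04, 0, 0, 0, 0, -0.04, 0, 0, 0, 0, 0, 0],
)

```text
clock: 25.5
tcp_pos: [0.4565, -0.1135, 0.1377]
tcp_rot: [[-0.316, 0.949, 0.0], [0.949, 0.316, -0.0], [-0.0, 0.0, -1.0]]
contact_force: [-1.2, -1.3, 9.6]
gripper_width: 0.0094
```

```bash
python3 tq.py
```

```text
25.65 yaw 18.42 Mz 0.0987 [0.083 0.141 0.057 0.114] J7 -0.1277 F [-1.4 -0.9  9.7] [ 0.4565 -0.1135  0.1377]
```

>>> servo_tool(
  increments=[0.01, 0, 0, -0.04, 0, 0, 0, 0, -0.04, 0, 0, 0, 0, -0.04, 0, 0, 0, 0, 0, 0],
)

```text
clock: 25.98
tcp_pos: [0.4565, -0.1135, 0.1377]
tcp_rot: [[-0.306, 0.952, 0.0], [0.952, 0.306, -0.0], [-0.0, 0.0, -1.0]]
contact_force: [-0.6, -1.0, 9.4]
gripper_width: 0.0094
```

```bash
python3 tq.py
```

```text
26.13 yaw 17.83 Mz 0.1081 [0.118 0.061 0.141 0.112] J7 -0.1435 F [-1.4 -0.9  9.3] [ 0.4566 -0.1135  0.1377]
```

>>> servo_tool(
  increments=[0, 0, 0, -0.04, 0, 0, 0, 0, -0.04, 0, 0, 0, 0, 0, 0],
)

```text
clock: 26.38
tcp_pos: [0.4566, -0.1135, 0.1377]
tcp_rot: [[-0.299, 0.954, 0.0], [0.954, 0.299, -0.0], [-0.0, 0.0, -1.0]]
contact_force: [-1.7, -1.4, 9.3]
gripper_width: 0.009
```

```bash
python3 tq.py
```

```text
26.53 yaw 17.43 Mz 0.1054 [0.107 0.093 0.119 0.103] J7 -0.1447 F [-1.5 -1.3  9.3] [ 0.4565 -0.1135  0.1377]
```

>>> servo_tool(
  increments=[0, 0, 0, -0.04, 0, 0.01, 0, 0, -0.04, 0, 0, 0, 0, -0.02, 0, 0, 0, 0, 0, 0],
)

```text
clock: 26.87
tcp_pos: [0.4565, -0.1135, 0.1377]
tcp_rot: [[-0.291, 0.957, 0.0], [0.957, 0.291, -0.0], [-0.0, 0.0, -1.0]]
contact_force: [-1.2, -2.3, 9.2]
gripper_width: 0.0092
```

```bash
python3 tq.py
```

```text
27.02 yaw 16.93 Mz 0.1268 [0.158 0.14  0.097 0.113] J7 -0.1437 F [-1.7 -1.8  9.7] [ 0.4566 -0.1135  0.1377]
```

>>> servo_tool(
  increments=[0, 0, 0, -0.04, 0, 0.01, 0, 0, -0.04, 0, 0, 0, 0, -0.04, 0, 0, 0, 0, -0.04, 0, 0, 0, 0, 0, 0],
)

```text
clock: 27.43
tcp_pos: [0.4566, -0.1135, 0.1377]
tcp_rot: [[-0.278, 0.961, 0.0], [0.961, 0.278, -0.0], [-0.0, 0.0, -1.0]]
contact_force: [-2.2, -1.3, 9.7]
gripper_width: 0.0095
```

```bash
python3 tq.py
```

```text
27.58 yaw 16.13 Mz 0.1270 [0.125 0.126 0.128 0.129] J7 -0.1577 F [-1.5 -1.1  9.6] [ 0.4566 -0.1135  0.1377]
```

>>> servo_tool(
  increments=[0, 0, 0, -0.04, 0, 0.01, 0, 0, -0.04, 0, 0, 0, 0, -0.04, 0, 0, 0, 0, -0.04, 0, 0, 0, 0, 0, 0],
)

```text
clock: 28.0
tcp_pos: [0.4566, -0.1135, 0.1377]
tcp_rot: [[-0.264, 0.964, 0.0], [0.964, 0.264, -0.0], [-0.0, 0.0, -1.0]]
contact_force: [-1.2, -1.4, 8.7]
gripper_width: 0.0091
```

```bash
python3 tq.py; python3 - <<'E'
from h import *
w5=snap('wrist','w5')
for n in ['w2','w3','w4','w5']:
    w=np.load(f'pics/{n}.npz');c=w['color'].astype(int)
    m=(c[...,0]>50)&(c[...,0]>3*c[...,1])&(c[...,0]>3*c[...,2]);m[:190]=0;m[330:]=0;m[:,:200]=0;m[:,310:]=0
    ys=[y for y in range(384) if m[y].sum()>10]; cs=[np.nonzero(m[y])[0].mean() for y in ys]
    print(n,ys[0],ys[-1],np.round(np.polyfit(np.array(ys)-260,cs,1),4),m.sum())
E
```

```text
28.15 yaw 15.33 Mz 0.1564 [0.18  0.129 0.141 0.175] J7 -0.1722 F [-1.2 -1.   9.2] [ 0.4566 -0.1135  0.1377]
w2 221 316 [2.400000e-03 2.588178e+02] 2147
w3 221 316 [3.300000e-03 2.588053e+02] 2152
w4 221 316 [6.000000e-03 2.586832e+02] 2161
w5 221 316 [6.700000e-03 2.586458e+02] 2159
```

>>> servo_tool(
  increments=[0, 0, 0, -0.04, 0, 0, 0, 0, -0.04, 0, 0, 0, 0, -0.03, 0, 0, 0, 0, 0, 0],
)

```text
clock: 28.53
tcp_pos: [0.4566, -0.1135, 0.1377]
tcp_rot: [[-0.255, 0.967, 0.0], [0.967, 0.255, -0.0], [-0.0, 0.0, -1.0]]
contact_force: [-2.1, -1.9, 10.1]
gripper_width: 0.0093
```

```bash
python3 tq.py
```

```text
28.68 yaw 14.78 Mz 0.1547 [0.178 0.108 0.179 0.155] J7 -0.1728 F [-1.6 -1.2  9.3] [ 0.4566 -0.1135  0.1377]
```

>>> servo_tool(
  increments=[0, 0, 0, -0.04, 0, 0, 0, 0, -0.04, 0, 0, 0, 0, -0.04, 0, 0, 0, 0, -0.04, 0, 0, 0, 0, 0, 0],
)

```text
clock: 29.1
tcp_pos: [0.4566, -0.1135, 0.1377]
tcp_rot: [[-0.241, 0.97, 0.0], [0.97, 0.241, -0.0], [-0.0, 0.0, -1.0]]
contact_force: [-1.0, -1.1, 9.7]
gripper_width: 0.0094
```

```bash
python3 tq.py
```

```text
29.25 yaw 13.98 Mz 0.1382 [0.147 0.149 0.117 0.141] J7 -0.1861 F [-1.7 -1.4  9.1] [ 0.4566 -0.1135  0.1377]
```

>>> servo_tool(
  increments=[0, 0, 0, -0.05, 0, 0, 0, 0, -0.05, 0, 0, 0, 0, -0.05, 0, 0, 0, 0, -0.05, 0, 0, 0, 0, 0, 0],
)

```text
clock: 29.67
tcp_pos: [0.4566, -0.1135, 0.1377]
tcp_rot: [[-0.224, 0.974, 0.0], [0.974, 0.224, -0.0], [-0.0, 0.0, -1.0]]
contact_force: [-1.3, -1.3, 9.8]
gripper_width: 0.009
```

```bash
python3 tq.py
```

```text
29.82 yaw 12.98 Mz 0.1655 [0.153 0.169 0.185 0.155] J7 -0.2099 F [-1.7 -1.3  9.4] [ 0.4566 -0.1135  0.1377]
```

Torque has risen steadily to about 0.1 N m above friction, which means the stop is felt. I'll make one last small press with a reading, then turn home.

>>> servo_tool(
  increments=[0, 0, 0, -0.05, 0, 0, 0, 0, -0.05, 0, 0, 0, 0, -0.05, 0, 0, 0, 0, -0.05, 0, 0, 0, 0, 0, 0],
)

```text
clock: 30.23
tcp_pos: [0.4566, -0.1134, 0.1377]
tcp_rot: [[-0.207, 0.978, 0.0], [0.978, 0.207, -0.0], [-0.0, 0.0, -1.0]]
contact_force: [-2.0, -0.5, 9.0]
gripper_width: 0.009
```

```bash
python3 tq.py
```

```text
30.38 yaw 11.98 Mz 0.2174 [0.202 0.195 0.256 0.217] J7 -0.2196 F [-1.7 -1.5  9.2] [ 0.4567 -0.1135  0.1377]
```

>>> servo_tool(
  increments=[-0.04, -0.02, 0, 0.5, 0, -0.04, -0.02, 0, 0.5, 0, -0.04, -0.02, 0, 0.5, 0, -0.04, -0.02, 0, 0.5, 0, -0.04, -0.02, 0, 0.5, 0, -0.04, -0.02, 0, 0.5, 0, -0.04, -0.02, 0, 0.5, 0, -0.04, -0.02, 0, 0.5, 0, -0.04, -0.02, 0, 0.5, 0, -0.04, -0.02, 0, 0.5, 0, -0.04, -0.02, 0, 0.5, 0, -0.04, -0.02, 0, 0.5, 0, -0.04, -0.02, 0, 0.5, 0, -0.04, -0.02, 0, 0.5, 0, -0.04, -0.02, 0, 0.5, 0],
)

```text
clock: 31.63
tcp_pos: [0.4562, -0.1138, 0.1377]
tcp_rot: [[-0.761, 0.648, 0.001], [0.648, 0.761, -0.0], [-0.001, 0.0, -1.0]]
contact_force: [-1.1, -2.3, 8.0]
gripper_width: 0.0092
```

>>> servo_tool(
  increments=[-0.04, -0.03, 0, 0.5, 0, -0.04, -0.03, 0, 0.5, 0, -0.04, -0.03, 0, 0.5, 0, -0.04, -0.03, 0, 0.5, 0, -0.04, -0.03, 0, 0.5, 0, -0.04, -0.03, 0, 0.5, 0, -0.04, -0.04, 0, 0.5, 0, -0.03, -0.04, 0, 0.5, 0, -0.03, -0.04, 0, 0.5, 0, -0.03, -0.04, 0, 0.5, 0, -0.03, -0.04, 0, 0.5, 0, -0.03, -0.04, 0, 0.5, 0, -0.03, -0.05, 0, 0.5, 0, -0.02, -0.05, 0, 0.5, 0, 0, -0.05, 0, 0.3, 0, 0, -0.05, 0, 0.3, 0, 0, 0, 0, 0, 0],
)

```text
clock: 33.05
tcp_pos: [0.4559, -0.1145, 0.1377]
tcp_rot: [[-0.999, 0.043, 0.001], [0.043, 0.999, -0.0], [-0.001, -0.0, -1.0]]
contact_force: [0.9, -1.0, 5.8]
gripper_width: 0.0092
```

```bash
python3 tq.py
```

```text
33.2 yaw 87.47 Mz 0.0048 [ 0.002  0.026  0.018 -0.027] J7 0.2226 F [ 0.3 -1.   6.1] [ 0.4559 -0.1144  0.1377]
```

>>> servo_tool(
  increments=[0, -0.05, 0, 0.2, 0, 0, -0.05, 0, 0.2, 0, 0, -0.05, 0, 0.2, 0, 0, 0, 0, 0, 0, 0, 0, 0, 0, 0],
)

```text
clock: 33.62
tcp_pos: [0.4559, -0.1145, 0.1377]
tcp_rot: [[-1.0, -0.008, 0.001], [-0.008, 1.0, -0.0], [-0.001, -0.0, -1.0]]
contact_force: [0.9, -1.3, 6.3]
gripper_width: 0.0096
```

```bash
python3 tq.py
```

```text
33.77 yaw 90.47 Mz -0.0661 [-0.042 -0.071 -0.08  -0.072] J7 0.0489 F [ 0.1 -1.6  6.2] [ 0.4559 -0.1145  0.1377]
```

>>> servo_tool(
  increments=[0, 0.05, 0, -0.3, 0, 0, 0.05, 0, -0.3, 0, 0, 0.05, 0, -0.3, 0, 0, 0.05, 0, -0.3, 0, -0.3, 0.1, 0, 0, 0, 0, 0, 0.3, 0, 0, 0, 0, 0.5, 0, 0, 0, 0, 0.5, 0, 0, 0, 0, 0, 0, 0],
)

```text
clock: 34.52
tcp_pos: [0.4555, -0.1139, 0.1385]
tcp_rot: [[-0.995, 0.096, 0.0], [0.096, 0.995, -0.0], [-0.0, -0.0, -1.0]]
contact_force: [4.1, -0.5, -2.6]
gripper_width: 0.0094
```

```bash
python3 st.py
```

```text
34.5167 [ 0.4555 -0.1139  0.1385] yaw 84.4938265360733 F [ 4.07 -0.55 -2.56] M [-0.355 -0.853 -0.043] 0.009378313726707001
```

>>> servo_tool(
  increments=[0, -0.3, 0.5, 0, 0, 0, 0, 0.5, 0, 0, 0, 0, 0.5, 0, 0, 0, 0, 0.5, 0, 0, 0, 0, 0, 0, 0],
)

```text
clock: 34.93
tcp_pos: [0.4555, -0.114, 0.1407]
tcp_rot: [[-0.995, 0.096, 0.0], [0.096, 0.995, 0.0], [-0.0, 0.0, -1.0]]
contact_force: [4.1, -1.0, -2.3]
gripper_width: 0.0094
```

>>> servo_tool(
  increments=[0, 0, 1, 0, 0, 0, 0, 2, 0, 0, 0, 0, 2, 0, 0, 0, 0, 2.5, 0, 0, 0, 0, 2.5, 0, 0, 0, 0, 3, 0, 0, 0, 0, 4, 0, 0, 0, 0, 4, 0, 0, 0, 0, 6, 0, 0, 0, 0, 8, 0, 0, 0, 0, 8, 0, 0, 0, 0, 8, 0, 0, 0, 0, 8, 0, 0, 0, 0, 5, 0, 0, 0, 0, 0, 0, 0],
)

```text
clock: 36.18
tcp_pos: [0.4559, -0.1142, 0.2058]
tcp_rot: [[-0.995, 0.096, 0.002], [0.096, 0.995, 0.0], [-0.002, 0.0, -1.0]]
contact_force: [0.2, -0.7, -0.2]
gripper_width: 0.0089
```

>>> servo_tool(
  increments=[-0.9, 14.9, 0, -0.69, 0, -0.9, 14.9, 0, -0.69, 0, -0.9, 14.9, 0, -0.69, 0, -0.9, 14.9, 0, -0.69, 0, -0.9, 14.9, 0, -0.69, 0, -0.9, 14.9, 0, -0.69, 0, -0.9, 14.9, 0, -0.69, 0, -0.9, 14.9, 0, -0.69, 0, -0.9, 14.9, 0, -0.69, 0, -0.9, 14.9, 0, -0.69, 0, -0.9, 14.9, 0, -0.69, 0, -0.9, 14.9, 0, -0.69, 0, -0.9, 14.9, 0, -0.69, 0, -0.9, 14.9, 0, -0.69, 0, -0.9, 14.9, 0, -0.69, 0, -0.9, 14.9, 0, -0.69, 0, -0.9, 14.9, 0, -0.69, 0, -0.9, 14.9, 0, -0.69, 0, -0.9, 14.9, 0, -0.69, 0, -0.9, 14.9, 0, -0.65, 0],
)

```text
clock: 37.85
tcp_pos: [0.4369, 0.1846, 0.2043]
tcp_rot: [[-0.268, 0.964, -0.0], [0.964, 0.268, -0.0], [-0.0, -0.0, -1.0]]
contact_force: [0.4, -0.4, -0.2]
gripper_width: 0.0092
```

>>> servo_tool(
  increments=[0, 0, 0, 0, 0, 0, 0, 0, 0, 0, 0, 0, 0, 0, 0],
)

```text
clock: 38.1
tcp_pos: [0.4371, 0.1831, 0.2043]
tcp_rot: [[-0.272, 0.962, -0.0], [0.962, 0.272, -0.001], [-0.001, -0.001, -1.0]]
contact_force: [0.4, 0.4, -0.8]
gripper_width: 0.0093
```

```bash
python3 st.py; python3 - <<'E'
from h import *
a=snap('scene','s9'); cv2.imwrite('pics/s9.png',a['color'][:,:,::-1])
E
```

```text
38.1 [0.4371 0.1831 0.2043] yaw 15.761044804047609 F [ 0.39  0.4  -0.8 ] M [-0.008 -0.065 -0.009] 0.009258353619087537
```

View pics/s9.png

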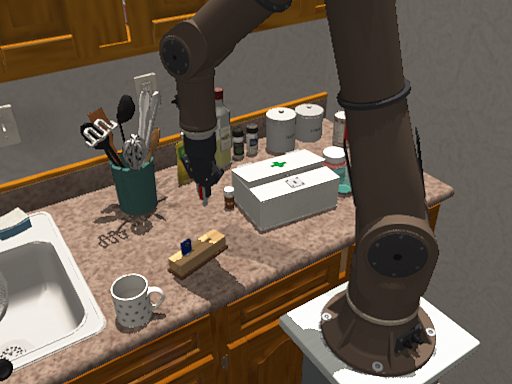

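The lid stands ajar at (275,165). The red key is in the gripper at (204,195), and its slot at (207,238) is empty. I'll correct y by +0.9 mm and lower the key.

>>> servo_tool(
  increments=[0, 0.9, -8, 0, 0, 0, 0, -14, 0, 0, 0, 0, -14, 0, 0, 0, 0, -14, 0, 0, 0, 0, -14, 0, 0, 0, 0, -14, 0, 0, 0, 0, -9, 0, 0, 0, 0, -5, 0, 0, 0, 0, 0, 0, 0, 0, 0, 0, 0, 0],
)

```text
clock: 38.98
tcp_pos: [0.4374, 0.1846, 0.1126]
tcp_rot: [[-0.27, 0.963, -0.0], [0.963, 0.27, -0.0], [-0.0, -0.0, -1.0]]
contact_force: [-0.3, 0.6, -0.5]
gripper_width: 0.0096
```

>>> servo_tool(
  increments=[0, 0, -4, 0, 0, 0, 0, -3, 0, 0, 0, 0, -3, 0, 0, 0, 0, -3, 0, 0, 0, 0, -2, 0, 0, 0, 0, 0, 0, 0],
)

```text
clock: 39.48
tcp_pos: [0.437, 0.1847, 0.0971]
tcp_rot: [[-0.271, 0.963, -0.001], [0.963, 0.271, -0.0], [-0.0, -0.001, -1.0]]
contact_force: [0.2, -0.2, -0.9]
gripper_width: 0.0092
```

>>> servo_tool(
  increments=[0, -0.3, -1, 0, 0, 0, 0, -1, 0, 0, 0, 0, -1, 0, 0, 0, 0, -1, 0, 0, 0, 0, -1, 0, 0, 0, 0, 0, 0, 0],
)

```text
clock: 39.98
tcp_pos: [0.4372, 0.1845, 0.0924]
tcp_rot: [[-0.27, 0.963, -0.0], [0.963, 0.27, -0.0], [-0.0, -0.0, -1.0]]
contact_force: [0.9, 0.6, -0.2]
gripper_width: 0.0092
```

Now 4 mm into the slot with no force. Down to just above seated, then release and rise.

>>> servo_tool(
  increments=[0, 0, -2, 0, 0, 0, 0, -2, 0, 0, 0, 0, -2, 0, 0, 0, 0, -2, 0, 0, 0, 0, -2, 0, 0, 0, 0, -2, 0, 0, 0, 0, -2, 0, 0, 0, 0, -1.5, 0, 0, 0, 0, -1, 0, 0, 0, 0, -0.5, 0, 0, 0, 0, 0, 0, 0],
)

```text
clock: 40.9
tcp_pos: [0.4372, 0.1845, 0.0754]
tcp_rot: [[-0.27, 0.963, -0.0], [0.963, 0.27, -0.0], [-0.0, -0.0, -1.0]]
contact_force: [-0.1, 0.2, -0.8]
gripper_width: 0.0086
```

>>> servo_tool(
  increments=[0, 0, 0, 0, 0.15, 0, 0, 0, 0, 0.3, 0, 0, 0, 0, 0.5, 0, 0, 0, 0, 0.8, 0, 0, 0, 0, 0.8, 0, 0, 0, 0, 0.8, 0, 0, 0, 0, 0.8],
)

```text
clock: 41.48
tcp_pos: [0.4373, 0.1845, 0.0756]
tcp_rot: [[-0.27, 0.963, 0.0], [0.963, 0.27, 0.0], [0.0, 0.0, -1.0]]
contact_force: [0.0, 0.0, -0.3]
gripper_width: 0.0683
```

>>> servo_tool(
  increments=[0, 0, 4, 0, 0.8, 0, 0, 10, 0, 0.8, 0, 0, 15, 0, 0.8, 0, 0, 18, 0, 0.8, 0, 0, 18, 0, 0.8, 0, 0, 18, 0, 0.8, 0, 0, 18, 0, 0.8, 0, 0, 18, 0, 0.8, 0, 0, 15, 0, 0.8, 0, 0, 10, 0, 0.8, 0, 0, 0, 0, 0.8],
)

```text
clock: 42.4
tcp_pos: [0.4382, 0.1849, 0.2219]
tcp_rot: [[-0.27, 0.963, 0.003], [0.963, 0.27, 0.002], [0.001, 0.004, -1.0]]
contact_force: [0.1, 1.0, 0.1]
gripper_width: 0.0683
```

```bash
python3 st.py; python3 - <<'E'
from h import *
w=snap('wrist','w9'); a=snap('scene','s10')
cv2.imwrite('pics/f.png',np.hstack([crop(w,170,20,200,200,2),crop(a,150,120,200,200,2)]))
E
```

```text
42.4 [0.4382 0.1849 0.2219] yaw 15.68638610625544 F [0.14 1.01 0.13] M [ 0.014 -0.021  0.011] 0.06831901396533263
```

View pics/f.png

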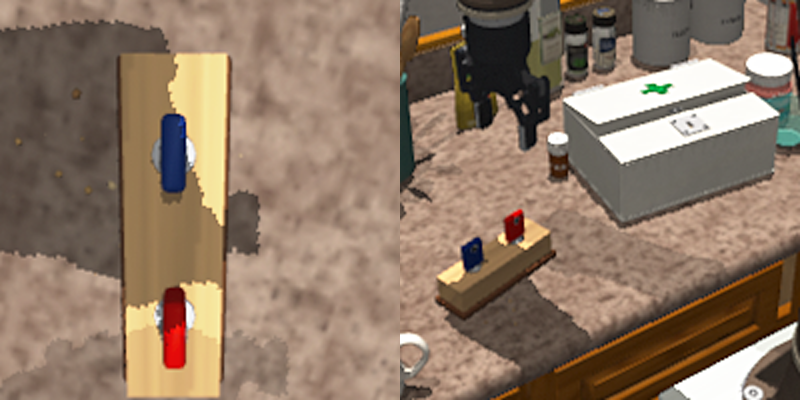

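The red key stands upright in its own slot (174,328), the blue key (174,152) is undisturbed, and the lid is ajar. The gripper is clear, so I'm handing in.

```bash
python3 -c "
from rig import manip
print(manip.close_job())"
```

```text
the job is handed in; nothing more can be done
None
```

I unlocked the box with the red key, put the key back in its own slot of the block and handed the job in at 42.4 s on the robot's clock. No verdict is reported.

- **Insertion:** The key went in until its collar met the plate with about 9 N.
- **Turning:** I turned it clockwise about 72°. The lid sprang open at about 44–48° of turn.
- **Stop:** I inferred the stop from torque rising gradually to about 0.12–0.14 N m above friction, roughly 17–20 N at the bolt. The rise was soft rather than abrupt. It also came later than the expected 0.2 rad after the lid let go. I am fairly confident, but not certain, that this was the stop.
- **Return:** I turned the key about 6° past home to take up the play, then back to home. It came out with no sign of catching, so the barrel should be home; I could not read its angle directly.
- **Last checks:** The final pictures show the red key upright and released in its slot, the blue key standing in place and the lid ajar. The gripper was clear of everything, with contact force about 0–1 N. The drops bottle also looked undisturbed. I did not check the cup and jar closely at the end, but the arm never went near them.

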